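Back the bench winch off one notch

ROBOT

A 7-joint arm with a two-finger parallel gripper is mounted at the origin on a cart in front of the work surface, level with it; the furniture and walls round the work are solid. World frame = base frame: x ahead of the robot, y to its left, z up, the work surface at z = 0. Lengths are in mm, angles in rad, forces in N, time in s.
With the tool pointing down it reaches from about 425 to 1025 mm from the base axis. Payload 9.4 kg.
Tool frame: the origin (TCP) lies at the very end of the fingers, on their centre line; the grasp point (between the pads) lies 19 mm behind it; z points along the fingers, x is the direction in which the jaws open and shut, and the axes are right-handed (so a half turn about z gives the same grasp; the last joint's range is limited). The gripper opens to 93 mm and grips with 3 to 60 N. Pads are 15 mm wide; open, the fingers measure 128 mm over their backs; the gripper's body (75 mm by 188 mm) begins 65 mm behind the grasp point.
Start: joints at [-1.269, 0.599, -0.003, 1.599, 0.002, 0.943, -0.08], TCP at [268.114, 673.602, 218.618] pointing down, gripper open.
Joint ranges: [-2.57, 2.57], [-0.35, 1.97], [-1.29, 1.29], [0.11, 2.56], [-1.05, 4.19], [0.11, 1.86], [-2.63, 2.63]. Speed limits (rad/s): [2.22, 2.22, 3.01, 3.01, 3.14, 3.14, 3.14].

INTERFACE

Orientations are given as a 3x3 rotation matrix whose columns are the frame's x, y, z axes.
In Python, from cell import goto, movel, move_j, release, grab, pause, ik, capture, PlanningError, finish_job, current_clock, current_q, current_joint_vel, current_joint_torque, current_tcp_pos, current_ee_rot, current_contact_force, current_ft_torque, current_width gives the robot as it stands. Calls block until the motion is done:
- goto(position, orientation): joint-space move of the TCP to a pose.
- movel(position, frame=None, v=150): straight line of the TCP; frame=None keeps the orientation; v is the mean speed in mm/s.
- move_j(angles): joint-space move.
- release() and grab(squeeze=None): open the fingers fully, or close them until they stop; squeeze is the grip in N (None keeps the last).
- pause(seconds).
- ik(position, orientation): joint angles nearest the present ones, or None.
- capture(name): name is "scene" or "side" or "wrist"; returns a dict with "pixels" (400x640x3 uint8, red, green, blue), "fx", "fy", "cx", "cy" (pixels), "origin" and "rotation" of the camera in the world. Camera axes: x right, y up, looking along -z (the intrinsics and any distortion apply to the point x, -y, -z); pixel columns grow to the right and rows downward; lengths in mm; the calibration is good to about 2 mm. A picture is of the moment at which its call begins. There is no depth.
A pose or a line that the arm cannot do raises PlanningError and nothing moves.
- finish_job(): hands the job in, once; it reports no verdict.
Readings, each from a call of its own:
- current_clock(): time.
- current_q(): joint angles.
- current_joint_vel(): joint speeds.
- current_joint_torque(): joint torques, N m.
- current_tcp_pos(): TCP position.
- current_ee_rot(): TCP orientation.
- current_contact_force(): force on the tool from outside, world axes, zero at the start.
- current_ft_torque(): the same for the moment, N m.
- current_width(): finger opening in mm.
Only numpy, scipy, OpenCV 4.12 (cv2) and the standard library are available. Lean on these libraries where they do the work, as an engineer would, in place of code of your own. Each camera call takes 0.05 s, during which the arm holds its last target.

TASK

Let the blue bench winch back by exactly one notch, only by pushing with the fingertips: grasp, pinch and lift nothing. First push the pawl's red thumb ball over to the right, gently, until the pawl lifts out of the teeth and stays thrown back; then push down on the right-hand end of the wheel's cross bar until the ratchet wheel has turned backward (clockwise as you face it) by one tooth, no further. Finally push the red ball back to the left so that the pawl drops fully into the next gap between the teeth, and leave the tools and the tape round the winch where they lie.

Things in the scene. Friction and masses are not known exactly. Their poses are not given: they have to be found in the camera images.
- winch: Hand winch, blue side plates, fixed to the bench. Origin under its middle on the bench; x away from the robot along the axle, y left, z up; yaw within 0.35. Base plate 170 x 200 x 8 mm. Steel ratchet wheel on its front at x -25 mm: 10 teeth, 110 mm across, 12 mm thick, axle 110 mm up. Front plate (x -14 to -7) rises to 209 mm at the pawl pivot, 28 mm wide there; drum and rear plate reach 152 mm.
- wheel_center (a point): Centre of the ratchet wheel, on the axle: winch frame (-25, 0, 110) mm.
- ratchet_wheel (a joint): Turn of the wheel, rad. Starts within 0.06 of 0; positive is backward, clockwise as the robot sees it (right-hand side goes down). One notch = 0.628. With the pawl down it has about 0.14 of play either way about 0 and about each further notch; then the pawl blocks it backward. Stiff: friction 0.3 N m, it stays where it is left.
- bar_ball_right (a point): Centre of the black 22 mm ball on the right-hand end of the cross bar: a 10 mm rod across the wheel's hub, fixed to the wheel, 35 mm in front of it, a ball 100 mm from the axle at each end. At wheel 0 this end stands 18 degrees above level, winch frame (-60, -95, 141) mm; one notch back 18 degrees below level, (-60, -95, 79) mm.
- pawl (a joint): Turn of the pawl, rad: 0 = down, fully in a gap between teeth; grows as the red ball goes right and the tip leaves the teeth; stop at 0.95. Only its weight acts: let go below about 0.45 it falls back into the teeth, above about 0.55 it falls over to the stop and stays. With a tooth under its tip it rests at 0.1 to 0.2. The tip clears the teeth from 0.3 on.
- pawl_pivot (a point): Pivot of the pawl: winch frame (-25, 8, 195) mm. The pawl lies in the plane of the wheel; its tip is 61 mm down to the left of the pivot.
- pawl_ball (a point): Centre of the red 20 mm ball on the pawl's thumb lever, an 8 mm rod; 58 mm from the pivot. Pawl down: it stands up to the left, winch frame (-25, 32, 247) mm; thrown back it leans right, (-25, -21, 245) mm.
- marker: Bystander to be left alone: a yellow-and-white marker pen, 125 x 15 mm, lying loose on the bench near the winch; origin under its middle.
- pliers: Bystander to be left alone: red-handled pliers, 157 x 55 x 14 mm, lying loose on the bench near the winch; origin under its middle.
- oil_stone: Bystander to be left alone: a dark grey sharpening stone, 51 x 25 x 13 mm, lying loose on the bench near the winch; origin under its middle.
- tape_roll: Bystander to be left alone: a black tape roll, 70 mm across, 19 mm high, lying loose on the bench near the winch; origin under its middle.

How it is judged:
By the outcome, as a careful person would: the job done as asked, in the order asked, and still so for the second after the job is handed in, with the robot touching nothing.
It also fails if it takes over 58 s, if anything falls off the work surface, if the arm or the gripper's body presses on something with over 40 N, if the wrist force passes 120 N, or if a joint passes its speed limit or range.

## Working session

There is one attempt and no reset: what is moved stays moved. The work goes in short steps, each a Python script; the robot and the scene stay as the last script left them, time stands still between calls to the robot, and variables do not carry over. Pictures are saved under pics/ and viewed, and the job is handed in when it is done.

```bash
ls; mkdir -p pics; python3 - <<'E'
from cell import *
import cv2
for n in ("scene","side","wrist"):
    c=capture(n); cv2.imwrite(f"pics/{n}0.png",c["pixels"][:,:,::-1])
    print(n,{k:(v if not hasattr(v,'round') else v.round(4).tolist()) for k,v in c.items() if k!="pixels"})
print(current_clock(),current_tcp_pos(),current_ee_rot(),current_width())
E
```

```text
pics
scene {'fx': 505.1116298386025, 'fy': 505.1116298386025, 'cx': 323.728734121268, 'cy': 198.42222276246568, 'origin': [-212.4657, -756.9003, 682.242], 'rotation': [[0.7473, 0.2636, -0.61], [-0.6644, 0.3144, -0.678], [0.013, 0.912, 0.4101]]}
side {'fx': 466.24821611668955, 'fy': 466.24821611668955, 'cx': 326.1887321976508, 'cy': 197.840815959777, 'origin': [438.7354, 1029.9498, 850.5417], 'rotation': [[-0.9885, 0.0842, -0.1259], [-0.1514, -0.5805, 0.8001], [-0.0057, 0.8099, 0.5865]]}
wrist {'fx': 294.2077881310321, 'fy': 294.2077881310321, 'cx': 316.8881862399997, 'cy': 200.52541823857325, 'origin': [200.9272, 700.1098, 383.9539], 'rotation': [[0.3695, -0.8972, -0.2418], [0.9292, 0.3561, 0.0986], [-0.0023, -0.2611, 0.9653]]}
0.15 [268.00151961 673.26968651 217.96868675] [[ 3.69783581e-01  9.29117866e-01 -3.07168216e-04]
 [ 9.29117222e-01 -3.69783689e-01 -1.10015982e-03]
 [-1.13576394e-03  1.21425760e-04 -9.99999348e-01]] 93.08669207556667
```

View pics/scene0.png

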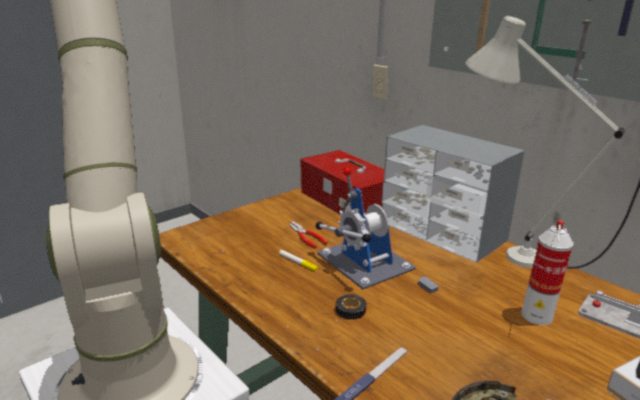

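View pics/side0.png

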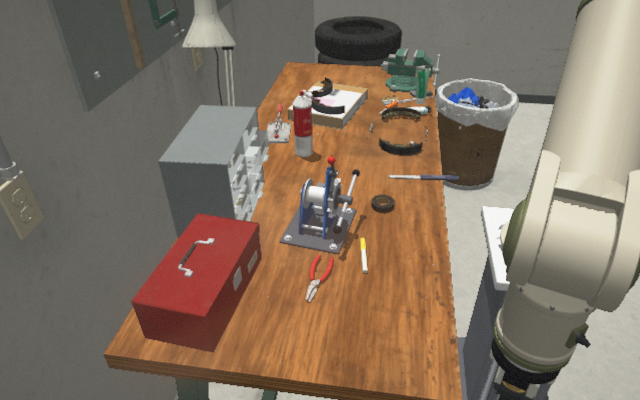

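View pics/wrist0.png

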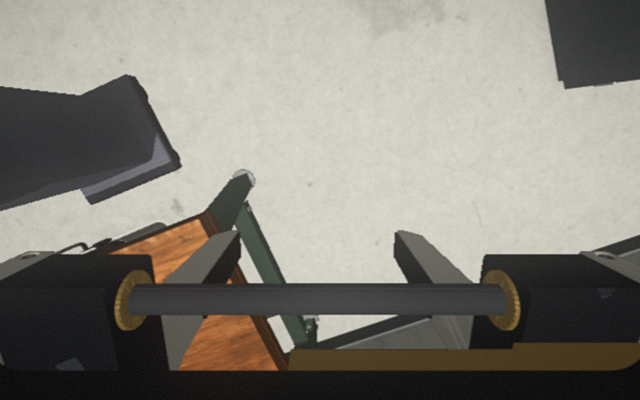

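```bash
python3 - <<'E'
import cv2
a=cv2.imread("pics/scene0.png")[155:325,270:450]; cv2.imwrite("pics/scene0c.png",cv2.resize(a,None,fx=4,fy=3.5,interpolation=cv2.INTER_CUBIC)[:600])
cv2.imwrite("pics/scene0c.png",cv2.resize(cv2.imread("pics/scene0.png")[160:290,280:450],None,fx=4.5,fy=4.5,interpolation=cv2.INTER_CUBIC))
cv2.imwrite("pics/side0c.png",cv2.resize(cv2.imread("pics/side0.png")[145:275,265:405],None,fx=4.5,fy=4.5,interpolation=cv2.INTER_CUBIC))
E
```

```text
(no output)
```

View pics/scene0c.png

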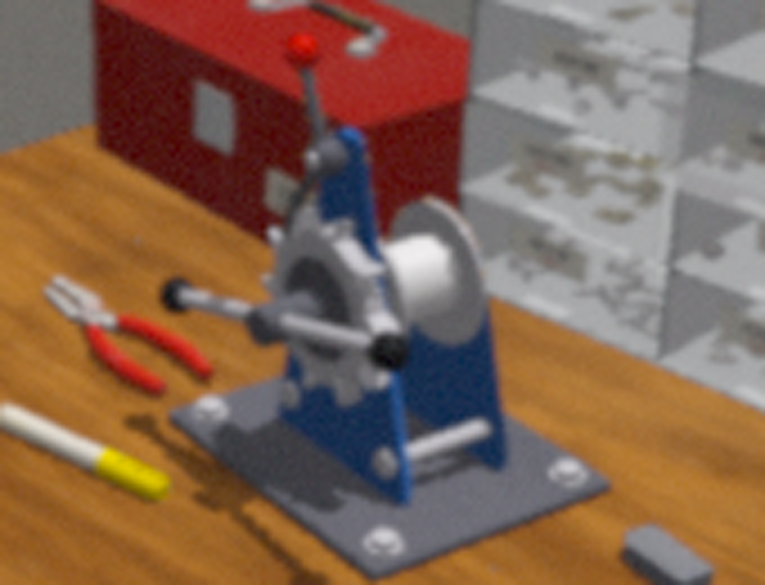

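View pics/side0c.png

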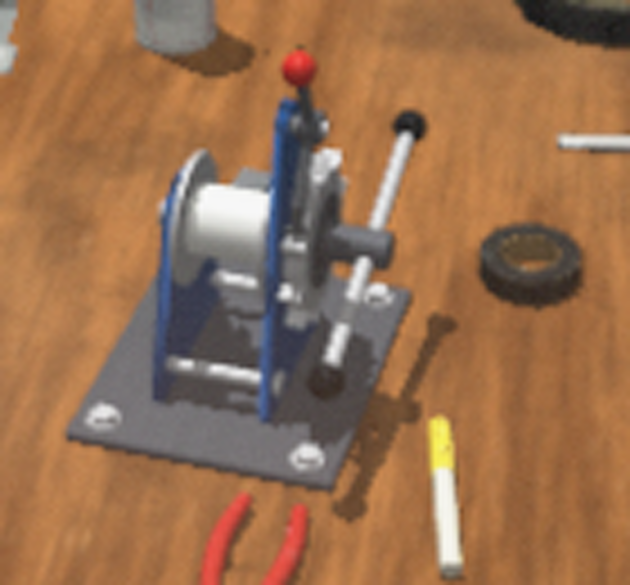

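```bash
cat > h.py <<'E'
import numpy as np, cv2
from cell import *
def proj(c,P):
    p=(np.atleast_2d(P)-np.array(c["origin"]))@np.array(c["rotation"])
    return np.c_[c["cx"]+c["fx"]*p[:,0]/-p[:,2], c["cy"]+c["fy"]*(-p[:,1])/-p[:,2]]
def w2(pose,P):
    x,y,t=pose; R=np.array([[np.cos(t),-np.sin(t),0],[np.sin(t),np.cos(t),0],[0,0,1]])
    return np.atleast_2d(P)@R.T+[x,y,0]
def barball(w,s=1): # s=1 right
    a=np.radians(18)-w
    return np.array([-60,-s*100*np.cos(a),110+s*100*np.sin(a)])
def pawlball(p):
    # angle left of vertical
    a=np.arctan2(24,52)-p
    return np.array([-25,8+57.3*np.sin(a),195+57.3*np.cos(a)])
E
cat > fit.py <<'E'
from h import *
from scipy.optimize import least_squares
S=capture("scene");D=capture("side")
o=lambda u,v,a,b:np.array([a+(u+.5)/4.5-.5,b+(v+.5)/4.5-.5])
sc=lambda u,v:o(u,v,280,160); sd=lambda u,v:o(u,v,265,145)
obs=[(S,'p',sc(302,46)),(S,'r',sc(388,349)),(S,'l',sc(176,295)),(S,(-85,100,8),sc(172,415)),(S,(-85,-100,6),sc(375,575)),(S,(85,-100,8),sc(608,486)),
(D,'p',sd(299,68)),(D,'r',sd(409,124)),(D,'l',sd(326,379)),(D,(85,100,8),sd(70,435)),(D,(-85,100,6),sd(332,486)),(D,(-85,-100,8),sd(411,292))]
def f(v):
    r=[]
    for c,k,px in obs:
        P={'p':lambda:pawlball(v[4]),'r':lambda:barball(v[3]),'l':lambda:barball(v[3],-1)}[k]() if isinstance(k,str) else np.array(k,float)
        r.append(proj(c,w2(v[:3],P))[0]-px)
    return np.array(r).ravel()
s=least_squares(f,[650,0,0,0,0],x_scale=[100,100,.3,.1,.1],loss='soft_l1')
print(s.x.round(4)); print(f(s.x).reshape(-1,2).round(1).tolist())
for n,P in (('pawl',pawlball(s.x[4])),('right',barball(s.x[3])),('left',barball(s.x[3],-1)),('pivot',[-25,8,195])): print(n,w2(s.x[:3],P).round(1))
E
python3 fit.py
```

```text
[ 6.097048e+02  1.017010e+01 -1.345000e-01  4.460000e-02 -2.350000e-02]
[[1.9, 0.9], [2.9, -0.6], [2.5, -0.5], [-5.6, 0.1], [-4.4, 1.8], [-2.3, -0.2], [-3.5, 0.2], [-3.0, -0.1], [-3.1, -0.3], [2.2, 0.0], [4.2, 1.0], [3.8, -0.5]]
pawl [[589.4  46.5 246.4]]
right [[537.3 -77.3 136.6]]
left [[563.2 113.7  83.4]]
pivot [[586.   21.5 195. ]]
```

```bash
cat >> fit.py <<'E'
def f2(v):
    r=[]
    for c,k,px in obs:
        P={'p':lambda:pawlball(v[4]),'r':lambda:barball(v[3]),'l':lambda:barball(v[3],-1)}[k]() if isinstance(k,str) else np.array([k[0]*v[6]+v[5],k[1]*v[7],k[2]],float)
        r.append(proj(c,w2(v[:3],P))[0]-px)
    return np.array(r).ravel()
s=least_squares(f2,[600,0,-.1,0,0,0,1,1],x_scale=[100,100,.3,.1,.1,10,.1,.1],loss='soft_l1')
print(s.x.round(4)); print(f2(s.x).reshape(-1,2).round(1).tolist())
for n,P in (('pawl',pawlball(s.x[4])),('right',barball(s.x[3])),('left',barball(s.x[3],-1)),('pivot',[-25,8,195])): print(n,w2(s.x[:3],P).round(1))
# pure triangulation
for k in 'prl':
    A=[];b=[]
    for c,kk,px in obs:
        if kk==k:
            R=np.array(c["rotation"]);d=R@np.array([(px[0]-c["cx"])/c["fx"],-(px[1]-c["cy"])/c["fy"],-1]);d/=np.linalg.norm(d)
            M=np.eye(3)-np.outer(d,d);A.append(M);b.append(M@np.array(c["origin"]))
    X=np.linalg.lstsq(np.vstack(A),np.hstack(b),rcond=None)[0];print(k,X.round(1),[np.linalg.norm(a@X-q).round(1) for a,q in zip(A,b)])
E
python3 fit.py|tail -9
```

```text
1.774900e+01  9.643000e-01  9.938000e-01]
[[-0.1, 1.5], [0.1, 0.4], [0.1, 0.4], [-1.2, -1.0], [-0.3, 0.2], [-0.3, -0.8], [-0.1, -0.2], [-0.1, 0.2], [-0.1, 0.2], [0.1, -0.9], [-0.4, -0.2], [-0.2, -1.2]]
pawl [[581.1  44.8 247.4]]
right [[528.9 -76.7 136.9]]
left [[555.4 114.1  83.1]]
pivot [[577.9  21.8 195. ]]
p [581.6  46.7 249.3] [np.float64(1.6), np.float64(1.6)]
r [528.7 -76.4 137.7] [np.float64(0.1), np.float64(0.1)]
l [555.2 114.4  84.1] [np.float64(0.1), np.float64(0.1)]
```

```bash
python3 fit.py|tail -10|head -2; cat >> h.py <<'E'
POSE=None
def Rw(yaw,tilt=0):
    # tool x=+Wx, y=-Wy, z down; tilt: body leans to -Wy, tip points toward +Wy
    c,s=np.cos(yaw),np.sin(yaw); W=np.array([[c,-s,0],[s,c,0],[0,0,1]])
    z=np.array([0,np.sin(tilt),-np.cos(tilt)]); x=np.array([1,0,0.]); y=np.cross(z,x)
    return W@np.c_[x,y,z]
E
python3 - <<'E'
from h import *
import re
P=(601.5,17.3,-.137)
for n,l,t in (('a',[-25,80,300],0),('b',[-25,0,240],0),('c',[-60,-97,160],.35),('d',[-60,-97,88],.35),('e',[-25,-60,236],0)):
    q=ik(w2(P,l)[0],Rw(P[2],t)); print(n,w2(P,l).round(0),None if q is None else np.round(q,2))
E
```

```text
[ 6.015962e+02  1.043820e+01 -1.381000e-01  4.180000e-02  1.470000e-02
  1.774900e+01  9.643000e-01  9.938000e-01]
a [[588. 100. 300.]] [-0.61  0.39  0.48  1.83 -0.21  0.98 -0.17]
b [[577.  21. 240.]] [-0.45  0.42  0.45  1.94 -0.24  0.83 -0.01]
c [[529. -71. 160.]] [ 0.23  0.49  0.02  2.09 -0.58  0.69  0.59]
d [[529. -71.  88.]] [ 0.37  0.61 -0.18  2.12 -0.53  0.5   0.56]
e [[569. -39. 236.]] [-0.35  0.42  0.45  1.96 -0.25  0.81  0.1 ]
```

```bash
sed -i 's/^POSE=None/POSE=(601.6,10.4,-.138)/' h.py; python3 - <<'E'
from h import *
R=Rw(POSE[2])
p=current_tcp_pos(); movel([p[0],p[1],400],v=200)
goto(w2(POSE,[-25,75,400])[0],R)
grab()
movel(w2(POSE,[-25,75,300])[0],v=150)
movel(w2(POSE,[-25,65,239])[0],v=100)
print(current_clock(),current_tcp_pos(),current_width(),current_contact_force())
for n in("scene","side"):
    cv2.imwrite(f"pics/{n}1.png",capture(n)["pixels"][:,:,::-1])
a=cv2.imread("pics/scene1.png")[120:290,240:450];b=cv2.imread("pics/side1.png")[95:265,255:425]
cv2.imwrite("pics/j1.png",cv2.resize(np.hstack([a,b]),None,fx=2.1,fy=2.1,interpolation=cv2.INTER_CUBIC))
E
```

```text
6.9167 [586.1780899   78.21773132 239.48982138] 0.265502924476557 [-0.38411531  0.05798282 -0.314744  ]
```

View pics/j1.png

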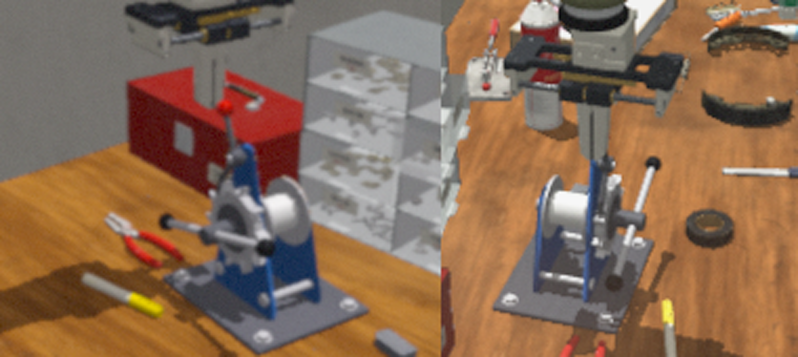

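```bash
python3 - <<'E'
from h import *
for y in (50,42,34,26,18,12,8):
    movel(w2(POSE,[-25,y,239])[0],v=30)
    print(y,current_contact_force().round(2))
pause(.5)
movel(w2(POSE,[-25,40,239])[0],v=120)
print(current_clock(),current_contact_force())
for n in("scene","side"):
    cv2.imwrite(f"pics/{n}2.png",capture(n)["pixels"][:,:,::-1])
a=cv2.imread("pics/scene2.png")[120:290,240:450];b=cv2.imread("pics/side2.png")[95:265,255:425]
cv2.imwrite("pics/j2.png",cv2.resize(np.hstack([a,b]),None,fx=2.1,fy=2.1,interpolation=cv2.INTER_CUBIC))
E
```

```text
50 [-0.23  0.41 -0.42]
42 [ 0.1   1.01 -0.61]
34 [ 0.31  0.9  -0.42]
26 [-0.78 -0.79 -1.  ]
18 [-0.3  -0.64  0.17]
12 [ 0.38 -0.69  0.25]
8 [ 0.83 -0.31  1.82]
10.8833 [ 0.07199985 -0.03442084  0.32141449]
```

View pics/j2.png

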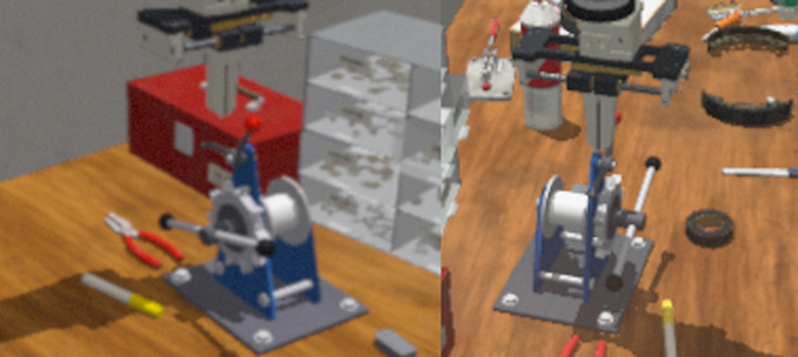

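```bash
cat >> h.py <<'E'
T=.35
def tipbar(w,gap=0):
    return w2(POSE,barball(w)-(11+gap)*np.array([0,np.sin(T),-np.cos(T)]))[0]
def snap(k,u=(240,120),v=(255,95),sz=(210,170),sv=(170,170)):
    o=[]
    for n,(x,y),(w,h) in (("scene",u,sz),("side",v,sv)):
        im=capture(n)["pixels"][:,:,::-1]; cv2.imwrite(f"pics/{n}{k}.png",im); o.append(im[y:y+h,x:x+w])
    cv2.imwrite(f"pics/j{k}.png",cv2.resize(np.hstack(o),None,fx=2.1,fy=2.1,interpolation=cv2.INTER_CUBIC))
E
python3 - <<'E'
from h import *
movel(w2(POSE,[-60,30,330])[0],v=200)
goto(tipbar(.04,150),Rw(POSE[2],T))
movel(tipbar(.04,20),v=150)
print(current_clock(),current_tcp_pos(),current_contact_force()); snap(3)
E
```

```text
13.4833 [527.91416375 -87.47234346 166.84915055] [-0.39482433 -0.2590835   0.63395703]
```

View pics/j3.png

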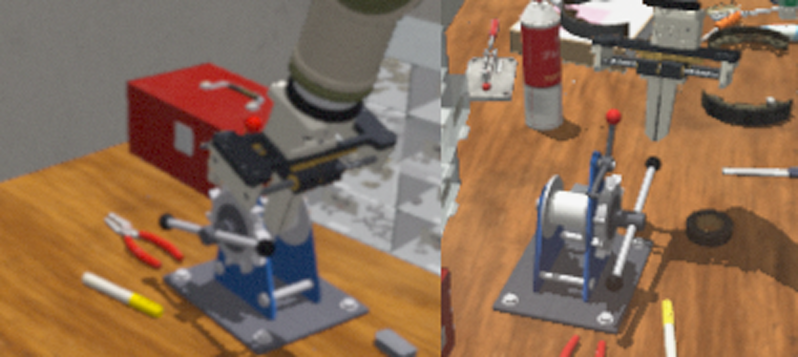

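```bash
python3 - <<'E'
from h import *
for w in np.arange(.04,.561,.0867):
    movel(tipbar(w),v=35); print(round(w,3),current_contact_force().round(1),(current_tcp_pos()-tipbar(w)).round(1))
pause(.2)
print(current_clock()); snap(4)
E
```

```text
0.04 [-0.4 -0.  -1. ] [-0.  -0.1 -0.1]
0.127 [-0.5 -0.8  0.8] [ 0.  -0.2 -0.2]
0.213 [ 0.1 -0.9  0.2] [-0.   0.2 -0.3]
0.3 [-0.2 -0.3  0.1] [-0.   0.5 -0.3]
0.387 [-0.3  0.8  0.9] [-0.   0.4 -0.3]
0.474 [-0.1 -0.2 -1.1] [-0.   0.3 -0.3]
0.56 [ 0.7  0.2 -0.3] [-0.1  0.4 -0.2]
16.9083
```

View pics/j4.png

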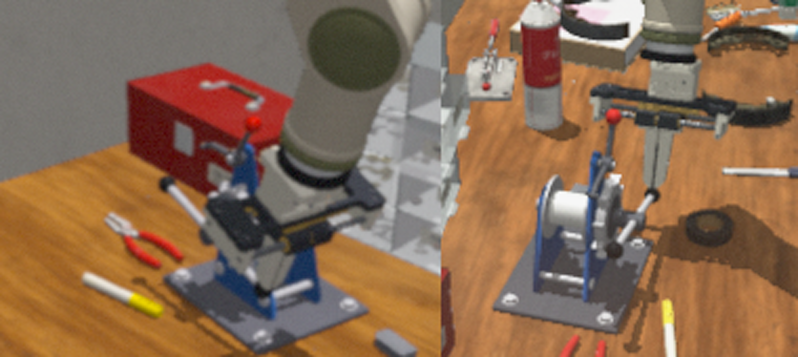

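```bash
cat > wh.py <<'E'
import sys
from h import *
from scipy.optimize import least_squares
def fitw(S,D,obs):
    C={'S':S,'D':D}
    f=lambda v:np.array([proj(C[c],w2(POSE,barball(v[0],s)))[0]-p for c,s,p in obs]).ravel()
    s=least_squares(f,[.4]); return s.x, f(s.x).reshape(-1,2).round(1).tolist()
E
python3 - <<'E'
from wh import *
S=capture("scene");D=capture("side")
print(fitw(S,D,[('S',1,(364.8,257.1)),('S',-1,(319,207)),('D',1,(355.5,187.4)),('D',-1,(337.9,214))]))
for w in (.4,.5,.56): print(w,[proj(c,w2(POSE,barball(w,s))).round(1).tolist() for c in(S,D) for s in(1,-1)])
a=cv2.resize(S["pixels"][190:275,305:385,::-1],None,fx=5,fy=5,interpolation=cv2.INTER_CUBIC)
b=cv2.resize(D["pixels"][165:250,315:385,::-1],None,fx=5,fy=5,interpolation=cv2.INTER_CUBIC)
cv2.imwrite("pics/z4.png",np.hstack([a,b]))
E
```

```text
(array([0.55998232]), [[0.3, 0.2], [-0.1, 0.5], [-0.6, -0.3], [-0.8, -0.6]])
0.4 [[[366.1, 251.8]], [[318.3, 212.7]], [[355.3, 182.1]], [[336.7, 219.0]]]
0.5 [[[365.5, 255.4]], [[318.6, 209.4]], [[355.1, 185.2]], [[336.9, 215.6]]]
0.56 [[[365.1, 257.3]], [[318.9, 207.5]], [[354.9, 187.1]], [[337.1, 213.4]]]
```

View pics/z4.png

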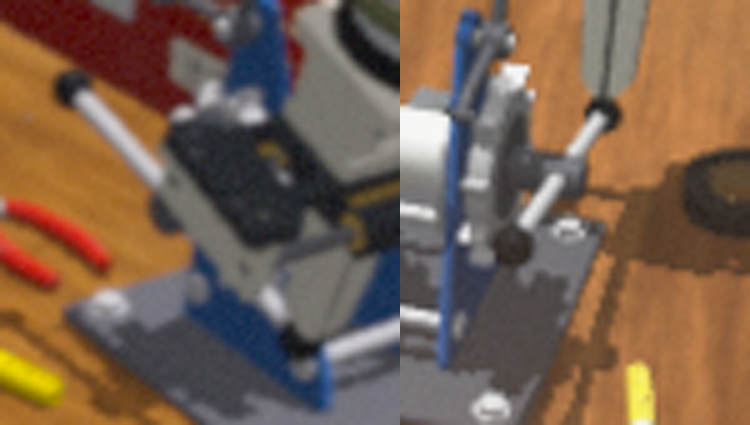

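```bash
python3 - <<'E'
from wh import *
movel(tipbar(.60),v=35);movel(tipbar(.632),v=25);pause(.2)
print((current_tcp_pos()-tipbar(.632)).round(1),current_contact_force())
movel(tipbar(.632,120),v=150)
p=current_tcp_pos(); movel([p[0],p[1],310],v=200)
goto(w2(POSE,[-25,-75,310])[0],Rw(POSE[2]))
print(current_clock())
S=capture("scene");D=capture("side"); snap(5)
a=cv2.resize(S["pixels"][155:275,305:385,::-1],None,fx=4,fy=4,interpolation=cv2.INTER_CUBIC)
b=cv2.resize(D["pixels"][140:260,315:385,::-1],None,fx=4,fy=4,interpolation=cv2.INTER_CUBIC)
cv2.imwrite("pics/z5.png",np.hstack([a,b]))
for w in (.6,.628,.66): print(w,[proj(c,w2(POSE,barball(w,s))).round(1).tolist() for c in(S,D) for s in(1,-1)])
print([proj(c,w2(POSE,[-25,-21,245])).round(1).tolist() for c in(S,D)])
E
```

```text
[-0.   0.3 -0. ] [ 0.81203935 -0.1008642   0.30526406]
20.075
0.6 [[[364.7, 258.6]], [[319.1, 206.3]], [[354.8, 188.4]], [[337.2, 211.9]]]
0.628 [[[364.4, 259.4]], [[319.3, 205.5]], [[354.7, 189.3]], [[337.3, 210.9]]]
0.66 [[[364.1, 260.4]], [[319.5, 204.5]], [[354.6, 190.4]], [[337.4, 209.7]]]
[[[360.0, 179.2]], [[336.6, 150.2]]]
```

View pics/z5.png

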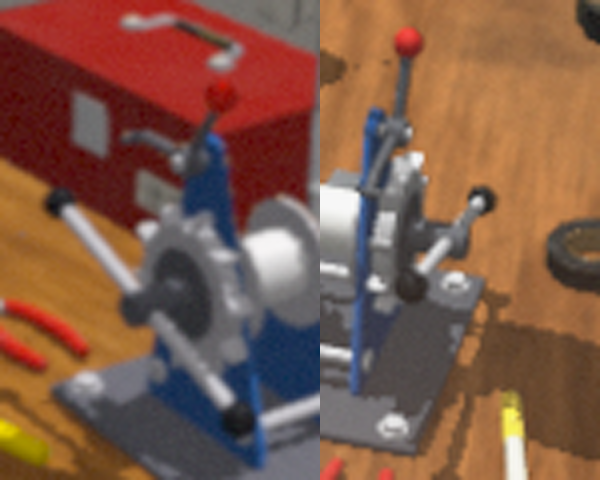

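View pics/j5.png

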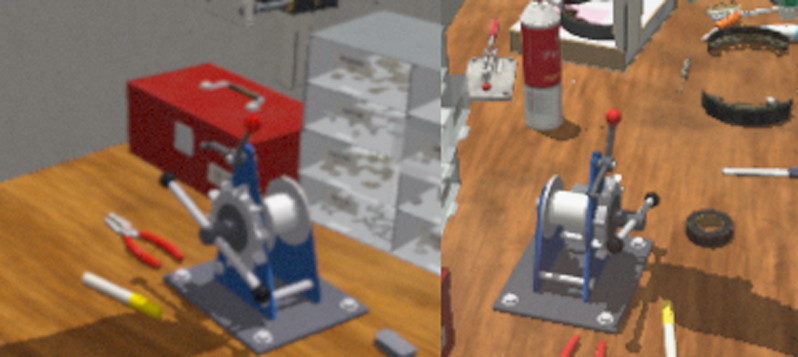

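```bash
python3 - <<'E'
from wh import *
movel(w2(POSE,[-25,-68,237])[0],v=120)
for y in (-45,-36,-28,-20,-12,-4,2,8):
    movel(w2(POSE,[-25,y,239])[0],v=35); print(y,current_contact_force().round(2))
pause(.3)
movel(w2(POSE,[-25,-35,245])[0],v=120)
movel(w2(POSE,[-25,-90,330])[0],v=200)
pause(.3); print(current_clock())
S=capture("scene");D=capture("side")
a=cv2.resize(S["pixels"][155:275,305:385,::-1],None,fx=4,fy=4,interpolation=cv2.INTER_CUBIC)
b=cv2.resize(D["pixels"][140:260,315:385,::-1],None,fx=4,fy=4,interpolation=cv2.INTER_CUBIC)
cv2.imwrite("pics/z6.png",np.hstack([a,b])); snap(6)
for p in (0,.0147,.1,.15): print(p,[(proj(c,w2(POSE,pawlball(p)))).round(1).tolist() for c in(S,D)])
E
```

```text
-45 [-0.03  0.54  0.87]
-36 [ 0.24 -0.77  0.26]
-28 [-0.36 -0.06 -0.45]
-20 [-0.11  0.16 -0.32]
-12 [ 0.45 -0.22 -0.01]
-4 [ 0.88 -0.32  0.1 ]
2 [-0.  -0.1 -0.2]
8 [-1.16 -0.55 -0.59]
26.1667
0 [[[346.5, 171.4]], [[330.9, 159.8]]]
0.0147 [[[346.7, 171.3]], [[330.9, 159.5]]]
0.1 [[[347.8, 171.2]], [[331.4, 158.0]]]
0.15 [[[348.5, 171.2]], [[331.7, 157.1]]]
```

View pics/z6.png

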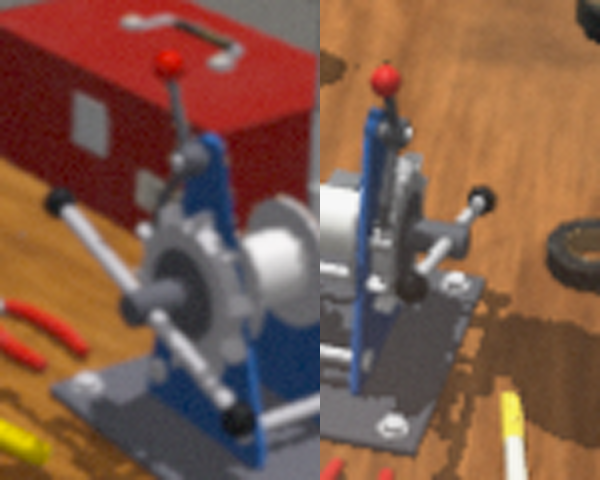

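View pics/j6.png

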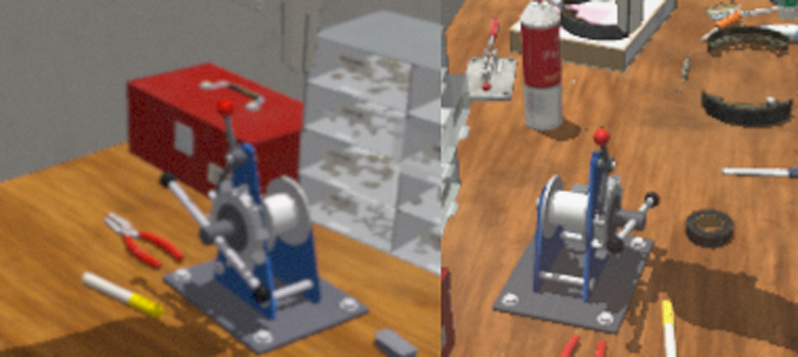

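```bash
python3 - <<'E'
import cv2,numpy as np
for n,(x0,x1,y0,y1) in (("scene",(335,365,160,185)),("side",(320,345,145,170))):
    for k in (0,6):
        im=cv2.imread(f"pics/{n}{k}.png")[y0:y1,x0:x1].astype(int)
        thr=195 if n=="scene" else 140
        m=(im[...,2]>thr)&(im[...,1]<80 if n=="scene" else im[...,1]<60)
        ys,xs=np.nonzero(m);print(n,k,(xs.mean()+x0).round(2),(ys.mean()+y0).round(2),m.sum())
E
```

```text
scene 0 347.33 168.89 9
scene 6 347.14 168.93 14
side 0 330.83 159.61 18
side 6 331.21 159.93 14
```

```bash
python3 -c "
from cell import *
print(current_contact_force(),current_clock()); finish_job()"
```

```text
[-0.21248228 -0.3506725  -0.09653102] 26.3667
the job is handed in; nothing more can be done
```

The winch is let back by one notch and the job was handed in at 26.4 s. I used only pushes with the closed fingertips:
1. I pushed the red ball right until the pawl stayed thrown back.
2. I pushed the right-hand bar ball down one tooth.
3. I pushed the red ball back left, and the pawl dropped in.

**Wheel:** the cameras put it at about 0.63 rad (one notch is 0.628), unchanged after the pawl dropped.

**Pawl:** the red ball is back within 0.4 pixel of its starting image position in both views, so it is fully in the gap, not resting on a tooth.

**Surroundings:** the pliers, marker, stone and tape looked unmoved in the pictures, though I did not measure them. The arm was clear of everything at the end, and no force reading I took at the stops along the way exceeded about 2 N.

**One disagreement:** the base plate appeared about 18 mm further from the robot than its stated position relative to the winch origin. I relied on the ball positions instead, and these held up through the whole job.

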